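# Check the moka pot base, then present it on the carousel

## Robot

A 6-joint arm with a two-finger parallel gripper is mounted at the origin on the work surface. World frame = base frame: x ahead of the robot, y to its left, z up, the work surface at z = 0. Lengths are in m, angles in rad, forces in N, time in s.
With the tool pointing down it reaches from about 0.275 to 0.725 m from the base axis. Payload 15.9 kg.
Tool frame: the origin (TCP) lies where the fingers leave the gripper's body, on its centre line; the fingertips stand env.tips_ahead ahead of it and the grasp point (between the pads) lies 54 mm ahead of it (env.tips_ahead is the distance from the TCP to the fingertips, in m); z points along the fingers, y is the line along which they close (so a half turn about z gives the same grasp; the last joint's range is limited). The gripper opens to 85 mm and grips with 20 to 120 N. Pads are 22 mm wide; open, the fingers measure 114 mm over their backs; the gripper's body (76 mm by 85 mm) begins 54 mm behind the grasp point. The pads swing forward as they close: fully open they stand 13 mm farther back than shut.
Start: joints at [-1.339, 0.213, -0.034, 1.323, 0, 1.571], TCP at [0.115, -0.487, 0.304] pointing down, gripper open.
Joint ranges: [-2.98, 2.98], [-0.74, 1.72], [-1.14, 1.35], [-2.1, 2.04], [-1.57, 1.44], [-3.14, 3.14]. Speed limits (rad/s): [1.89, 1.89, 2.39, 2.57, 3.14, 3.14].

## Interface

Orientations are given as a unit quaternion [x, y, z, w].
In Python, from bench import env gives the robot as it stands.
- The arm moves only by the tool carry_out, never from a script. Its argument "motion" is a list of rows, each an object of numbers: "tx", "ty", "tz": the shift along the tool's x, y, z in mm; "spin": the turn about the tool's z in degrees; "fingers": the finger opening in mm, from 0 to 85.4. In form: [{"tx": .., "ty": .., "tz": .., "spin": .., "fingers": ..}, ...]. A call has 1 to 12 rows; each row shifts and turns the commanded pose from where the row before left it, along the tool's axes as they then stand; what a row does not reach is not made up. A row lasts 1/10 s, in which the tool goes at most 50 mm and 8.59 degrees, less where a joint would pass 70% of its speed; a pose out of reach is approached as far as the arm can. A call is refused whole if a number of a shift passes 50 or a number of a turn 8.59, either way. A call with a gripper value outside its range is refused whole. The fingers move at their own pace and stop on an object; "grip_force" is the grip in N (left out, the last holds). Time passes only in rows, so rows that do not move let the fingers close. It gives the time, the measured TCP pose, the force, the opening and the grip force at its end, in the units of the state.
- env.state(): the state, without advancing time (a new reading comes with each control period).
- env.grab_frame(name): name is "side" or "top" or "wrist"; returns the picture (420x560x3 uint8, blue, green, red); there is no depth.
- env.camera_params(name): a dict with "camera_matrix" (3x3 intrinsics, pixels), "rvec" (rotation vector, rad) and "tvec" (3), from world to camera coordinates, as OpenCV has them; the wrist camera has in their place "tool_from_camera" (4x4, takes a point from camera to tool coordinates, whose origin is the TCP and whose axes are the flange's). Camera axes: x right, y down, z forward; pixel columns grow to the right and rows downward; lengths in m; the calibration is good to about 2 mm. A picture is of the moment at which its call begins: read the wrist's pose just before it. camera_params takes no time and is no camera call.
- env.job_done(): hands the job in; it is judged then, once.
Trained networks look in the newest picture that a camera, given by its name, has taken for a name from the list of things; names that differ only in an ending like _2 or _b are one class to them, and where a whole thing is asked for, a point or a joint stands for the part that bears it (a point fixed in the world has none). Each returns a list of dicts, best first, with "confidence" (0 to 1); they miss things now and then, are a little off and sometimes report something else, mostly with a low value. They report only what shows in the picture. A call takes as long as a camera call.
- env.outline_of(query, camera): "pixels" (420x560 bool, what is visible of it) and "point" ([column, row] in pixels, amid what is visible of it).
- env.pinpoint(query, camera): "point" ([column, row] in pixels: a listed point, or the origin of a listed thing).
The state is a dict: "t": time; "joint_pos": joint angles; "joint_vel": joint speeds; "tau": joint torques, N m; "tool_pos": TCP position; "tool_rot": TCP orientation; "contact_force": force on the tool from outside, world axes, zero at the start; "wrist_torque": the same for the moment, N m; "width": finger opening in m; "grasp_force": force on a finger pad.
Only numpy, scipy, OpenCV 4.12 (cv2) and the standard library are available. Lean on these libraries where they do the work, as an engineer would, in place of code of your own. Each camera call takes 0.05 s, during which the arm holds its last target. There are 200 camera calls.

## Task

See whether the moka pot base on the carousel has cooled: take the stick thermometer out of its cup, hold it upright, nose down and still, close above the pot's open mouth and over its middle for a second or two without touching the pot, and stand it back in its cup. Then turn the carousel until the pot is in line with the tongue on the carousel's foot, and finish still gripping the centre knob, holding the carousel motionless there for someone to take the pot. Leave the other things on the counter where they are.

Things in the scene. Friction and masses are not known exactly. Their poses are not given: they have to be found in the camera images.
- carousel: Fixed foot of the carousel: dark wooden disc 230 mm across, 14 mm thick, with a flat tongue 36 mm wide on its -x side, showing from 130 to 165 mm from the axis, beyond the turntable's edge: that is the FRONT. Origin on the carousel's vertical axis at counter level; x away from the tongue, z up. Its place and yaw vary.
- turntable (a joint): Angle of the turntable (light wooden disc 260 mm across, top 28 mm above the counter) on the foot, rad, growing anticlockwise seen from above. At 0 or 2 pi (6.283) the pot is over the tongue; stops at -0.6 and 6.9. Starts between 0.9 and 5.38. About 0.1 N m of friction, no spring: stays where it is left.
- knob: Wooden bar knob fixed to the turntable on its axis, on a 24 mm post, above all that stands on the disc: 46 mm long (its x), 22 mm thick (its y), 36 mm high. Origin: centre of its underside, 150 mm above the counter; top at 186 mm. Its x points away from the pot. Gripped across the 22 mm.
- pot: Moka pot base fixed on the turntable, centre 82 mm from the axis: a round stainless pot without lid, 84 mm across at the foot, 66 mm at the rim, 70 mm high, a small brass valve pointing outward; the only open metal vessel there. Origin: centre of its underside, 28 mm above the counter; x points to the axis. A lidded white jar, a scraper box and a lidded glass jar share the disc, below 120 mm.
- pot_mouth (a point): Centre of the pot's open mouth (inner radius 30 mm), at rim height, 98 mm above the counter.
- thermometer: Stick thermometer, loose, about 70 g, nose down in its cup. White case 28 mm wide (its x), 20 mm thick (its y), from 35 to 160 mm above the nose's end, dark display on a wide face; below it a grey round nose 20 mm across with a flat end. Origin: centre of the nose's end; z up along the case. Centre of mass about 75 mm up.
- nose (a point): Centre of the thermometer's flat nose end, the end that is aimed (same point as the body's origin).
- cup: Heavy white cup, fixed to the counter, for the thermometer: 78 mm across at the rim, 60 mm at the foot, 60 mm high, wall 4 mm (inner radius about 26 mm at the floor, 35 mm at the rim). Inner floor 6 mm above the counter. Origin at the centre of its underside. It stands left or right of the carousel.
- tumbler: Bystander: drinking glass 68 mm across, 85 mm high, on the other side of the carousel from the cup, not to be disturbed. Origin under its centre.
- saucer: Bystander: white espresso saucer 124 mm across, near the robot. Origin under its centre.
- brush: Bystander: green scrubbing brush 180 mm long lying near the robot. Origin at counter level, between head and handle.
- soap_bottle: Bystander: clear pump bottle, 64 mm across, 182 mm high, back left. Origin under its centre.
- mug: Bystander: mug 82 mm across, 90 mm high, back right. Origin under its centre.
- espresso_cup: Bystander: small cup 62 mm across, 55 mm high, behind the carousel, to the right. Origin under its centre.

How it is judged:
On the way, in this order (a step that is already met when the one before it is completed fails the run):
1. the thermometer is held upright, nose down and still, over the middle of the pot's mouth (within 20 mm), 3 to 80 mm above the rim, for 0.8 s, before the pot is turned to the front (horizontal distance between nose and pot_mouth below 0.02 m and z of nose in the frame of pot between 0.073 and 0.15 m and angle between thermometer's own z axis and vertical below 0.25 rad and linear speed of thermometer below 0.03 m/s and velocity of joint turntable between -0.05 and 0.05 rad/s and not (x of pot_mouth in the frame of carousel below -0.04 m and y of pot_mouth in the frame of carousel between -0.012 and 0.012 m)), for 0.8 s.
2. the thermometer stands in its cup again, let go, the pot not yet at the front (horizontal distance between nose and cup below 0.025 m and z of nose in the frame of cup below 0.02 m and angle between thermometer's own z axis and vertical below 0.45 rad and contact force between the fingers and thermometer below 0.1 N and linear speed of thermometer below 0.03 m/s and not (x of pot_mouth in the frame of carousel below -0.04 m and y of pot_mouth in the frame of carousel between -0.012 and 0.012 m)), for 0.2 s.
3. the pot stands over the tongue and the knob is gripped (x of pot_mouth in the frame of carousel below -0.04 m and y of pot_mouth in the frame of carousel between -0.012 and 0.012 m and contact force between the fingers and knob above 3 N and angular speed of knob below 0.05 rad/s), for 0.2 s.
At the end, for the whole second after the job is handed in: The pot's centre is over the line of the tongue within 12 mm (about 8 degrees), the carousel turns slower than 0.05 rad/s, the fingers hold the knob with more than 3 N, and the thermometer stands in its cup (nose at the bottom within 14 mm, leaning less than 0.45 rad), not touched (all of step 3 and horizontal distance between nose and cup below 0.025 m and z of nose in the frame of cup below 0.02 m and angle between thermometer's own z axis and vertical below 0.45 rad and contact force between the fingers and thermometer below 0.1 N and linear speed of thermometer below 0.03 m/s); the arm keeps its last pose, push and grip.
It fails at once if the thermometer touches the pot (contact force between thermometer and pot above 0.5 N).
It fails at once if a bystander is pushed more than 30 mm or knocked over (distance of any of tumbler, saucer, brush, soap_bottle, mug, espresso_cup from where it was at the start of the episode above 0.03 m or angle between any of tumbler, saucer, brush, soap_bottle, mug, espresso_cup's own z axis and vertical above 0.5 rad).
It also fails if it takes over 72 s, if anything falls off the work surface, if the arm or the gripper's body presses on something with over 40 N, if the wrist force passes 120 N, or if a joint passes its speed limit or range.

## Working session

There is one attempt and no reset: what is moved stays moved. The work goes in short steps, Python scripts to look and compute and a tool call to move; the robot and the scene stay as the last step left them, time stands still between calls to the robot, and variables do not carry over. Pictures are saved under pics/ and viewed, at most 10 in all, crops included, and the job is handed in when it is done.

Besides the shell and the picture viewer there is one more tool, called after "Call:" in YAML: its name, and indented under it one key for each argument. carry_out: Moves the arm, as the interface text tells. Its arguments: {"type":"object","properties":{"motion":{"type":"array","items":{"type":"object","properties":{"tx":{"type":"number"},"ty":{"type":"number"},"tz":{"type":"number"},"spin":{"type":"number"},"fingers":{"type":"number"}}}},"grip_force":{"type":"number"}},"required":["motion"]}

```bash
mkdir -p pics
cat > h.py <<'E'
import numpy as np, cv2
from bench import env
from scipy.spatial.transform import Rotation as R
def cam(name, st=None):
    p=env.camera_params(name); K=np.array(p["camera_matrix"])
    if name=="wrist":
        T=np.array(p["tool_from_camera"]); st=st or env.state()
        W=np.eye(4); W[:3,:3]=R.from_quat(st["tool_rot"]).as_matrix(); W[:3,3]=st["tool_pos"]
        M=np.linalg.inv(W@T)
    else:
        M=np.eye(4); M[:3,:3]=cv2.Rodrigues(np.array(p["rvec"],float))[0]; M[:3,3]=np.ravel(p["tvec"])
    return K,M
def at_z(px,z,KM):
    K,M=KM; Rm=M[:3,:3]; c=-Rm.T@M[:3,3]
    d=Rm.T@np.linalg.inv(K)@np.array([px[0],px[1],1.]); return c+d*(z-c[2])/d[2]
def proj(P,KM):
    K,M=KM; q=K@(M[:3,:3]@np.asarray(P)+M[:3,3]); return q[:2]/q[2]
E
python3 - <<'E'
from h import *
print(env.state(), env.tips_ahead)
Z=dict(carousel=0,knob=.15,pot=.028,pot_mouth=.098,thermometer=.006,nose=.006,cup=0,tumbler=0,saucer=0,brush=0,soap_bottle=0,mug=0,espresso_cup=0)
for c in("top","side"):
    im=env.grab_frame(c); cv2.imwrite(f"pics/{c}0.png",im); KM=cam(c); print(c,-KM[1][:3,:3].T@KM[1][:3,3])
    for n,z in Z.items():
        for d in env.pinpoint(n,c)[:2]: print(n,round(d["confidence"],2),np.round(d["point"]),at_z(d["point"],z,KM).round(3))
E
```

```text
{'t': 0.0, 'joint_pos': array([-1.33898626e+00,  2.13339501e-01, -3.50675372e-02,  1.32349876e+00,
        1.33198892e-06,  1.57078247e+00]), 'joint_vel': array([-0.0009883 , -0.00061178,  0.00016574, -0.00021046, -0.00026971,
        0.00036248]), 'tau': array([ 6.16650810e-03, -6.86163497e+01,  4.87118554e+01,  1.76876370e-02,
        5.71963883e-04, -4.07508378e-05]), 'tool_pos': array([ 0.11480936, -0.48636875,  0.30342109]), 'tool_rot': array([ 9.93289574e-01,  1.15652557e-01, -6.34874829e-05, -5.51091446e-04]), 'contact_force': array([ 0.53652442, -0.11107702,  0.22802004]), 'wrist_torque': array([ 0.04269029, -0.0307635 ,  0.03218294]), 'grasp_force': 0.0, 'width': 0.08535164319766002} 0.0726
top [ 0.38537449 -0.01812805  1.00513474]
carousel 0.92 [295. 196.] [ 0.597 -0.029  0.   ]
knob 0.63 [295. 184.] [ 0.593 -0.026  0.15 ]
knob 0.25 [405. 237.] [ 0.476 -0.268  0.15 ]
pot 0.59 [320. 174.] [ 0.65  -0.091  0.028]
pot 0.48 [403. 231.] [ 0.503 -0.297  0.028]
pot_mouth 0.67 [323. 167.] [ 0.647 -0.095  0.098]
thermometer 0.67 [402. 232.] [ 0.502 -0.303  0.006]
nose 0.55 [403. 232.
[... 639 characters left out ...]
32. 268.] [ 0.64  -0.097  0.028]
pot_mouth 0.89 [336. 245.] [ 0.647 -0.098  0.098]
thermometer 0.86 [288. 357.] [ 0.513 -0.305  0.006]
thermometer 0.67 [288. 360.] [ 0.511 -0.311  0.006]
nose 0.98 [286. 356.] [ 0.509 -0.302  0.006]
nose 0.25 [386. 378.] [ 0.686 -0.377  0.006]
cup 0.86 [283. 361.] [ 0.501 -0.308  0.   ]
tumbler 0.56 [264. 175.] [0.53  0.334 0.   ]
saucer 0.92 [197. 210.] [0.336 0.198 0.   ]
brush 0.55 [195. 321.] [ 0.331 -0.182  0.   ]
brush 0.35 [334. 267.] [ 0.652 -0.066 -0.   ]
soap_bottle 0.68 [311. 172.] [0.667 0.331 0.   ]
mug 0.98 [383. 377.] [ 0.683 -0.371  0.   ]
espresso_cup 0.63 [382. 307.] [ 0.729 -0.202  0.   ]
espresso_cup 0.22 [308. 259.] [ 0.598 -0.03   0.   ]
```

View pics/top0.png

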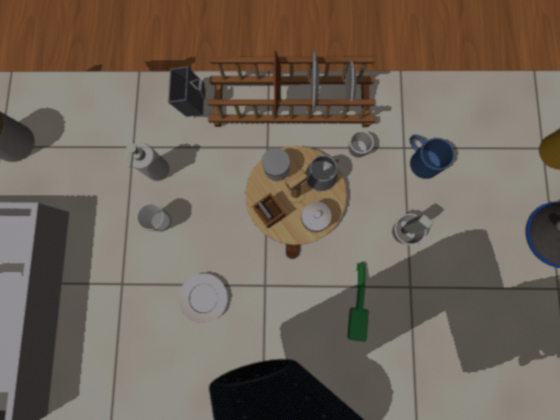

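View pics/side0.png

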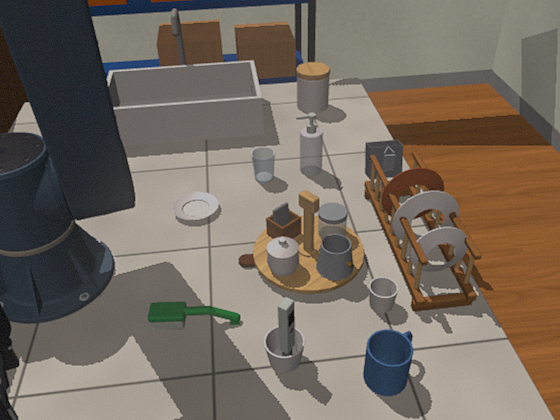

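The networks agree: carousel (0.597,-0.029), pot upper right of it at (322,172) in the top picture, tongue at (293,250), and cup with the leaning thermometer at (405,230), its top at about (428,218). Next, the tongue line and the thermometer's lean.

Run:
```python
from h import *
t=cv2.imread("pics/top0.png"); s=cv2.imread("pics/side0.png")
T=cam("top")
print("tongue",at_z((293,250),.01,T), np.array(env.camera_params("wrist")["tool_from_camera"]).round(3).tolist())
a=cv2.resize(t[195:255,375:450],None,fx=5,fy=5,interpolation=cv2.INTER_CUBIC)
b=cv2.resize(s[290:380,250:320],None,fx=5,fy=5,interpolation=cv2.INTER_CUBIC)
c=cv2.resize(t[220:265,265:325],None,fx=5,fy=5,interpolation=cv2.INTER_CUBIC)
o=np.zeros((530,740,3),np.uint8); o[:300,:375]=a; o[:450,380:730]=b; o[305:530,:300]=c
cv2.imwrite("pics/c1.png",o)
```

```text
tongue [ 0.45399981 -0.02304734  0.01      ] [[-0.001, -0.959, -0.282, 0.074], [1.0, -0.0, -0.001, -0.0], [0.001, -0.282, 0.959, -0.07], [0.0, 0.0, 0.0, 1.0]]
```

View pics/c1.png

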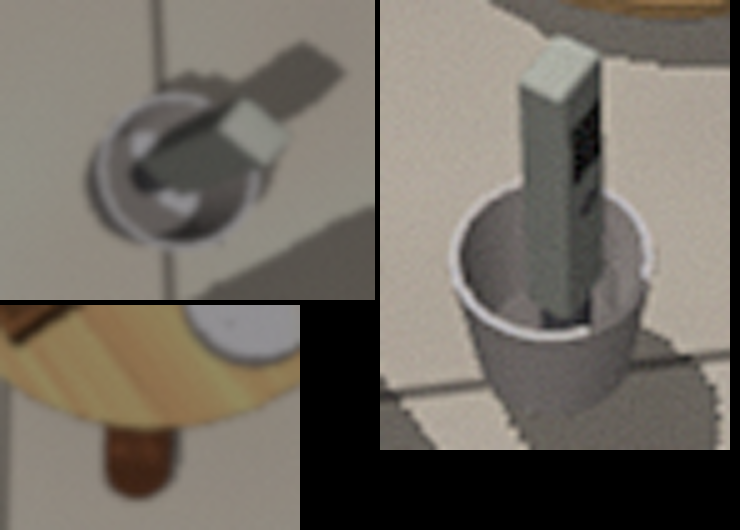

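Run:
```python
from h import *
T=cam("top");S=cam("side")
def tri(p,q):
    X=cv2.triangulatePoints(T[0]@T[1][:3],S[0]@S[1][:3],np.array(p,float).reshape(2,1),np.array(q,float).reshape(2,1)); return (X[:3]/X[3]).ravel()
top=tri((426.2,221.6),(286,303.6)); print("top",top, proj(top,T),proj(top,S))
f=lambda x,y: at_z((x/5+375,y/5+195),top[2],T)
c=[f(*p) for p in((243,98),(288,130),(270,168),(220,130))]
for i in range(4):
    d=c[(i+1)%4]-c[i]; print(np.linalg.norm(d).round(4), np.degrees(np.arctan2(d[1],d[0])).round())
st=env.state(); print(R.from_quat(st["tool_rot"]).as_matrix().round(3).tolist())
```

```text
top [ 0.50893798 -0.30976291  0.16467494] [426.18178455 220.81662459] [285.49173132 303.71312406]
0.0232 -127.0
0.0187 153.0
0.0263 51.0
0.0176 -37.0
[[0.973, 0.23, 0.0], [0.23, -0.973, 0.0], [0.0, -0.0, -1.0]]
```

The thermometer stands practically upright (top at 0.509,-0.310,0.165; nose at 0.507,-0.304). Its wide side runs along about 52°. The tongue direction is about 180°-2.5°.

Call:
carry_out:
  motion:
    - {"tx": 40, "ty": -8, "tz": -3}
    - {"tx": 45, "ty": -9, "tz": -3}
    - {"tx": 45, "ty": -9, "tz": -3}
    - {"tx": 45, "ty": -9, "tz": -3}
    - {"tx": 45, "ty": -9, "tz": -3}
    - {"tx": 45, "ty": -9, "tz": -3}
    - {"tx": 45, "ty": -9, "tz": -3}
    - {"tx": 45, "ty": -9, "tz": -3}
    - {"tx": 45, "ty": -9, "tz": -3}
    - {"tx": 23, "ty": -5}
    - {"spin": -8}
    - {"spin": -8}

```text
invalid input at $.motion[0]: expected keys tx, ty, tz, spin, fingers
```

Call:
carry_out:
  motion:
    - {"spin": -8}
    - {"spin": -8}
    - {"spin": -8}
    - {}
    - {}
    - {}

```text
invalid input at $.motion[0]: expected keys tx, ty, tz, spin, fingers
```

Run:
```python
from h import *
st=env.state(); im=env.grab_frame("wrist"); cv2.imwrite("pics/w1.png",im); W=cam("wrist",st)
print(st["t"],st["tool_pos"],st["joint_pos"].round(2),R.from_quat(st["tool_rot"]).as_matrix()[:,0])
for n,z in dict(thermometer=.006,cup=0,pot_mouth=.098,knob=.15).items():
    for d in env.pinpoint(n,"wrist")[:2]: print(n,round(d["confidence"],2),np.round(d["point"]),at_z(d["point"],z,W).round(3))
```

```text
1.4 [ 0.11488472 -0.4866091   0.30387774] [-1.34  0.21 -0.03  1.32  0.    1.57] [9.73251987e-01 2.29740221e-01 2.73377599e-05]
```

View pics/w1.png

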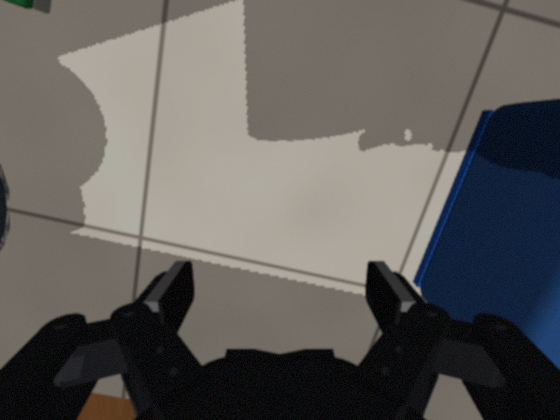

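Rows need all the keys; the arm has not moved yet (the picture shows bare counter and the fingers).

Call:
carry_out:
  motion:
    - {"tx": 40, "ty": -8, "tz": -3, "spin": 0, "fingers": 85}
    - {"tx": 45, "ty": -9, "tz": -3, "spin": 0, "fingers": 85}
    - {"tx": 45, "ty": -9, "tz": -3, "spin": 0, "fingers": 85}
    - {"tx": 45, "ty": -9, "tz": -3, "spin": 0, "fingers": 85}
    - {"tx": 45, "ty": -9, "tz": -3, "spin": 0, "fingers": 85}
    - {"tx": 45, "ty": -9, "tz": -3, "spin": 0, "fingers": 85}
    - {"tx": 45, "ty": -9, "tz": -3, "spin": 0, "fingers": 85}
    - {"tx": 45, "ty": -9, "tz": -3, "spin": 0, "fingers": 85}
    - {"tx": 45, "ty": -9, "tz": -3, "spin": 0, "fingers": 85}
    - {"tx": 23, "ty": -5, "tz": 0, "spin": 0, "fingers": 85}
    - {"tx": 0, "ty": 0, "tz": 0, "spin": -8, "fingers": 85}
    - {"tx": 0, "ty": 0, "tz": 0, "spin": -8, "fingers": 85}

```text
t: 2.85
tool_pos: [0.5078, -0.3061, 0.3304]
tool_rot: [0.967, 0.256, -0.0, -0.0]
contact_force: [-1.0, -0.3, 0.7]
width: 0.0849
grasp_force: 0.0
```

Call:
carry_out:
  motion:
    - {"tx": 0, "ty": 0, "tz": 0, "spin": -8, "fingers": 85}
    - {"tx": 0, "ty": 0, "tz": 0, "spin": -8, "fingers": 85}
    - {"tx": 0, "ty": 0, "tz": 0, "spin": -8, "fingers": 85}
    - {"tx": 0, "ty": 0, "tz": 0, "spin": 0, "fingers": 85}
    - {"tx": 0, "ty": 0, "tz": 0, "spin": 0, "fingers": 85}
    - {"tx": 0, "ty": 0, "tz": 0, "spin": 0, "fingers": 85}

```text
t: 3.45
tool_pos: [0.507, -0.3067, 0.3309]
tool_rot: [0.895, 0.447, -0.0, -0.0]
contact_force: [0.8, 0.5, 0.1]
width: 0.0855
grasp_force: 0.0
```

Run:
```python
from h import *
st=env.state(); im=env.grab_frame("wrist"); cv2.imwrite("pics/w2.png",im); W=cam("wrist",st)
print(st["t"],st["tool_pos"],st["joint_pos"].round(2),R.from_quat(st["tool_rot"]).as_matrix()[:,0])
for n,z in dict(thermometer=.006,cup=0,pot_mouth=.098,knob=.15).items():
    for d in env.pinpoint(n,"wrist")[:2]: print(n,round(d["confidence"],2),np.round(d["point"]),at_z(d["point"],z,W).round(3))
```

```text
3.45 [ 0.50701001 -0.30669882  0.33087256] [-0.54  0.41  0.31  1.47  0.    1.67] [6.00589086e-01 7.99557846e-01 7.03605774e-06]
thermometer 0.69 [280. 180.] [ 0.511 -0.306  0.006]
cup 0.9 [280. 179.] [ 0.51  -0.305  0.   ]
pot_mouth 0.51 [280. 180.] [ 0.52  -0.292  0.098]
```

View pics/w2.png

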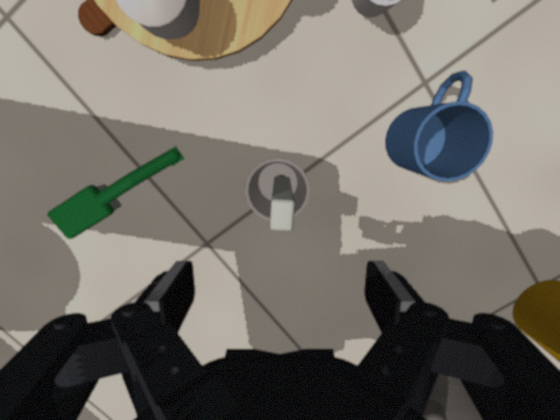

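The thermometer's white top shows at about (283,215), between the fingers and square to them, case hardly leaning; cup at (278,188), nothing near the fingers.

Run:
```python
from h import *
st=env.state(); W=cam("wrist",st)
p=at_z((283,215),.166,W); Rm=R.from_quat(st["tool_rot"]).as_matrix(); print(p, Rm.T@(p-st["tool_pos"]))
```

```text
[ 0.51150967 -0.30757618  0.166     ] [0.00200143 0.00412703 0.16492933]
```

Call:
carry_out:
  motion:
    - {"tx": 0, "ty": 0, "tz": 25, "spin": 0, "fingers": 85}
    - {"tx": 0, "ty": 0, "tz": 30, "spin": 0, "fingers": 85}
    - {"tx": 0, "ty": 0, "tz": 30, "spin": 0, "fingers": 85}
    - {"tx": 0, "ty": 0, "tz": 30, "spin": 0, "fingers": 85}
    - {"tx": 0, "ty": 0, "tz": 25, "spin": 0, "fingers": 85}
    - {"tx": 0, "ty": 0, "tz": 13, "spin": 0, "fingers": 85}
    - {"tx": 0, "ty": 0, "tz": 0, "spin": 0, "fingers": 60}

```text
t: 4.4
tool_pos: [0.5064, -0.3063, 0.1766]
tool_rot: [0.894, 0.448, -0.001, -0.001]
contact_force: [0.2, 0.5, 0.0]
width: 0.0725
grasp_force: 0.0
```

Call:
carry_out:
  grip_force: 30
  motion:
    - {"tx": 2, "ty": 3, "tz": 0, "spin": 0, "fingers": 50}
    - {"tx": 0, "ty": 0, "tz": 0, "spin": 0, "fingers": 35}
    - {"tx": 0, "ty": 0, "tz": 0, "spin": 0, "fingers": 10}
    - {"tx": 0, "ty": 0, "tz": 0, "spin": 0, "fingers": 10}
    - {"tx": 0, "ty": 0, "tz": 0, "spin": 0, "fingers": 10}
    - {"tx": 0, "ty": 0, "tz": 0, "spin": 0, "fingers": 10}
    - {"tx": 0, "ty": 0, "tz": 0, "spin": 0, "fingers": 10}
    - {"tx": 0, "ty": 0, "tz": 0, "spin": 0, "fingers": 10}

```text
t: 5.2
tool_pos: [0.5109, -0.307, 0.1788]
tool_rot: [0.894, 0.448, 0.0, 0.0]
contact_force: [-0.5, 1.1, 5.7]
width: 0.0196
grasp_force: 32.1
```

Call:
carry_out:
  motion:
    - {"tx": 0, "ty": 0, "tz": -10, "spin": 0, "fingers": 10}
    - {"tx": 0, "ty": 0, "tz": -20, "spin": 0, "fingers": 10}
    - {"tx": 0, "ty": 0, "tz": -25, "spin": 0, "fingers": 10}
    - {"tx": 0, "ty": 0, "tz": -25, "spin": 0, "fingers": 10}
    - {"tx": 0, "ty": 0, "tz": -25, "spin": 0, "fingers": 10}
    - {"tx": 0, "ty": 0, "tz": -20, "spin": 0, "fingers": 10}
    - {"tx": 0, "ty": 0, "tz": -15, "spin": 0, "fingers": 10}
    - {"tx": 0, "ty": 0, "tz": 0, "spin": 0, "fingers": 10}

```text
t: 6.0
tool_pos: [0.5111, -0.3072, 0.3206]
tool_rot: [0.894, 0.448, 0.001, 0.002]
contact_force: [0.4, -0.2, -0.9]
width: 0.0197
grasp_force: 31.1
```

Run:
```python
from h import *
st=env.state(); s=env.grab_frame("side"); Rm=R.from_quat(st["tool_rot"]).as_matrix(); S=cam("side")
print(st["t"],st["tool_pos"],st["width"],np.degrees(np.arctan2(Rm[1,0],Rm[0,0])))
d=env.pinpoint("nose","side")[:2]; print([(x["confidence"],x["point"],at_z(x["point"],.146,S)) for x in d])
e=st["tool_pos"]-[0,0,.173]; print("expected",e,proj(e,S))
g=np.array([.647,-.0965,st["tool_pos"][2]])
print("to pot",Rm.T@(g-st["tool_pos"]))
u,v=map(int,proj(e,S)); cv2.imwrite("pics/c2.png",cv2.resize(s[max(v-130,0):v+50,u-90:u+90],None,fx=3,fy=3))
```

```text
6.0 [ 0.51113032 -0.30722975  0.32061676] 0.019740609855006443 53.2791964876153
[(0.65, [287.0, 310.9], array([ 0.51128241, -0.31021648,  0.146     ]))]
expected [ 0.51113032 -0.30722975  0.14761676] [286.67552318 309.02729752]
to pot [ 2.50150915e-01 -1.70914567e-02  2.83972050e-05]
```

View pics/c2.png

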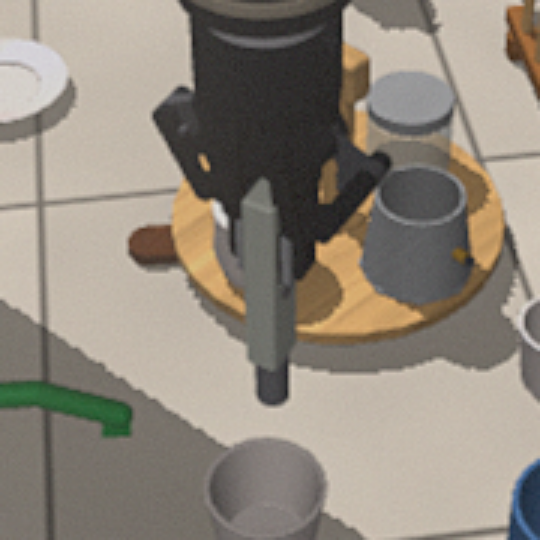

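The thermometer hangs upright in the grip, clear of the cup, nose where expected.

Call:
carry_out:
  motion:
    - {"tx": 15, "ty": -1, "tz": 0, "spin": 0, "fingers": 10}
    - {"tx": 30, "ty": -2, "tz": 0, "spin": 0, "fingers": 10}
    - {"tx": 35, "ty": -2, "tz": 0, "spin": 0, "fingers": 10}
    - {"tx": 35, "ty": -2, "tz": 0, "spin": 0, "fingers": 10}
    - {"tx": 35, "ty": -2, "tz": 0, "spin": 0, "fingers": 10}
    - {"tx": 35, "ty": -2, "tz": 0, "spin": 0, "fingers": 10}
    - {"tx": 30, "ty": -2, "tz": 0, "spin": 0, "fingers": 10}
    - {"tx": 20, "ty": -2, "tz": 0, "spin": 0, "fingers": 10}
    - {"tx": 10, "ty": -2, "tz": 0, "spin": 0, "fingers": 10}
    - {"tx": 5, "ty": 0, "tz": 0, "spin": 0, "fingers": 10}
    - {"tx": 0, "ty": 0, "tz": 0, "spin": 0, "fingers": 10}
    - {"tx": 0, "ty": 0, "tz": 0, "spin": 0, "fingers": 10}

```text
t: 7.3
tool_pos: [0.6461, -0.0973, 0.318]
tool_rot: [0.894, 0.448, -0.0, 0.0]
contact_force: [-0.2, -1.0, -0.8]
width: 0.0196
grasp_force: 31.1
```

Run:
```python
from h import *
st=env.state(); s=env.grab_frame("side"); S=cam("side")
print(st["t"],st["tool_pos"],st["width"])
for n,z in(("nose",st["tool_pos"][2]-.173),("pot_mouth",.098)):
    print(n,[(x["confidence"],x["point"],at_z(x["point"],z,S).round(4)) for x in env.pinpoint(n,"side")[:2]])
u,v=310,220; cv2.imwrite("pics/c3.png",cv2.resize(s[v-110:v+80,u-90:u+100],None,fx=3,fy=3))
```

```text
7.3 [ 0.64612165 -0.09726625  0.31798756] 0.019613006485244108
nose [(0.76, [333.5, 227.8], array([ 0.6394, -0.0963,  0.145 ]))]
pot_mouth [(0.87, [334.1, 244.7], array([ 0.6424, -0.0976,  0.098 ]))]
```

View pics/c3.png

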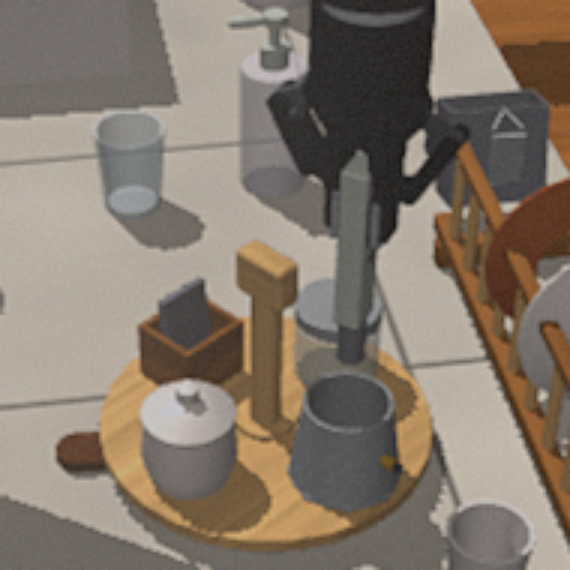

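The nose hangs at crop (350,358), centred above the mouth (350,390). Lower a little and hold.

Call:
carry_out:
  motion:
    - {"tx": 0, "ty": 0, "tz": 7, "spin": 0, "fingers": 10}
    - {"tx": 0, "ty": 0, "tz": 6, "spin": 0, "fingers": 10}
    - {"tx": 0, "ty": 0, "tz": 0, "spin": 0, "fingers": 10}
    - {"tx": 0, "ty": 0, "tz": 0, "spin": 0, "fingers": 10}
    - {"tx": 0, "ty": 0, "tz": 0, "spin": 0, "fingers": 10}
    - {"tx": 0, "ty": 0, "tz": 0, "spin": 0, "fingers": 10}
    - {"tx": 0, "ty": 0, "tz": 0, "spin": 0, "fingers": 10}
    - {"tx": 0, "ty": 0, "tz": 0, "spin": 0, "fingers": 10}
    - {"tx": 0, "ty": 0, "tz": 0, "spin": 0, "fingers": 10}
    - {"tx": 0, "ty": 0, "tz": 0, "spin": 0, "fingers": 10}
    - {"tx": 0, "ty": 0, "tz": 0, "spin": 0, "fingers": 10}
    - {"tx": 0, "ty": 0, "tz": 0, "spin": 0, "fingers": 10}

```text
t: 8.65
tool_pos: [0.6465, -0.0963, 0.3049]
tool_rot: [0.894, 0.448, -0.0, -0.0]
contact_force: [0.2, 0.4, -1.8]
width: 0.0198
grasp_force: 31.0
```

Call:
carry_out:
  motion:
    - {"tx": 0, "ty": 0, "tz": 0, "spin": 0, "fingers": 10}
    - {"tx": 0, "ty": 0, "tz": 0, "spin": 0, "fingers": 10}
    - {"tx": 0, "ty": 0, "tz": 0, "spin": 0, "fingers": 10}
    - {"tx": 0, "ty": 0, "tz": 0, "spin": 0, "fingers": 10}
    - {"tx": 0, "ty": 0, "tz": 0, "spin": 0, "fingers": 10}
    - {"tx": 0, "ty": 0, "tz": 0, "spin": 0, "fingers": 10}
    - {"tx": 0, "ty": 0, "tz": 0, "spin": 0, "fingers": 10}
    - {"tx": 0, "ty": 0, "tz": -6, "spin": 0, "fingers": 10}
    - {"tx": 0, "ty": 0, "tz": -7, "spin": 0, "fingers": 10}

```text
t: 9.55
tool_pos: [0.6464, -0.0963, 0.3183]
tool_rot: [0.894, 0.448, -0.0, -0.0]
contact_force: [0.5, -0.1, -0.6]
width: 0.0196
grasp_force: 31.0
```

Call:
carry_out:
  motion:
    - {"tx": -15, "ty": 1, "tz": 0, "spin": 0, "fingers": 10}
    - {"tx": -30, "ty": 2, "tz": 0, "spin": 0, "fingers": 10}
    - {"tx": -35, "ty": 2, "tz": 0, "spin": 0, "fingers": 10}
    - {"tx": -35, "ty": 2, "tz": 0, "spin": 0, "fingers": 10}
    - {"tx": -35, "ty": 2, "tz": 0, "spin": 0, "fingers": 10}
    - {"tx": -35, "ty": 2, "tz": 0, "spin": 0, "fingers": 10}
    - {"tx": -30, "ty": 2, "tz": 0, "spin": 0, "fingers": 10}
    - {"tx": -20, "ty": 2, "tz": 0, "spin": 0, "fingers": 10}
    - {"tx": -10, "ty": 2, "tz": 0, "spin": 0, "fingers": 10}
    - {"tx": -5, "ty": 0, "tz": 0, "spin": 0, "fingers": 10}
    - {"tx": 0, "ty": 0, "tz": 0, "spin": 0, "fingers": 10}
    - {"tx": 0, "ty": 0, "tz": 0, "spin": 0, "fingers": 10}

```text
t: 10.75
tool_pos: [0.511, -0.3063, 0.3179]
tool_rot: [0.894, 0.449, 0.0, -0.0]
contact_force: [-0.2, -0.6, -2.2]
width: 0.0197
grasp_force: 31.1
```

Run:
```python
from h import *
st=env.state(); env.grab_frame("side"); S=cam("side"); env.grab_frame("top"); T=cam("top")
print(st["t"],st["tool_pos"],st["width"])
print([(x["confidence"],x["point"],at_z(x["point"],st["tool_pos"][2]-.173,S).round(4)) for x in env.pinpoint("nose","side")[:2]])
for c,K in(("side",S),("top",T)):print([(x["confidence"],x["point"],at_z(x["point"],0,K).round(4)) for x in env.pinpoint("cup",c)[:2]])
```

```text
10.75 [ 0.51102436 -0.30626925  0.31790174] 0.01970478335482433
[(0.86, [284.9, 310.0], array([ 0.508 , -0.3066,  0.1449]))]
[(0.66, [285.7, 359.6], array([ 0.5073, -0.3059, -0.    ]))]
[(0.77, [405.6, 231.9], array([ 0.5039, -0.3128,  0.    ]))]
```

Call:
carry_out:
  motion:
    - {"tx": 0, "ty": 0, "tz": 15, "spin": 0, "fingers": 10}
    - {"tx": 0, "ty": 0, "tz": 25, "spin": 0, "fingers": 10}
    - {"tx": 0, "ty": 0, "tz": 25, "spin": 0, "fingers": 10}
    - {"tx": 0, "ty": 0, "tz": 25, "spin": 0, "fingers": 10}
    - {"tx": 0, "ty": 0, "tz": 20, "spin": 0, "fingers": 10}
    - {"tx": 0, "ty": 0, "tz": 15, "spin": 0, "fingers": 10}
    - {"tx": 0, "ty": 0, "tz": 8, "spin": 0, "fingers": 10}
    - {"tx": 0, "ty": 0, "tz": 4, "spin": 0, "fingers": 10}
    - {"tx": 0, "ty": 0, "tz": 0, "spin": 0, "fingers": 10}
    - {"tx": 0, "ty": 0, "tz": 0, "spin": 0, "fingers": 10}

```text
t: 12.0
tool_pos: [0.5109, -0.3071, 0.1817]
tool_rot: [0.894, 0.448, 0.0, 0.0]
contact_force: [-0.3, -0.3, -0.4]
width: 0.0196
grasp_force: 31.1
```

Call:
carry_out:
  motion:
    - {"tx": 0, "ty": 0, "tz": 1.5, "spin": 0, "fingers": 10}
    - {"tx": 0, "ty": 0, "tz": 1, "spin": 0, "fingers": 10}
    - {"tx": 0, "ty": 0, "tz": 0, "spin": 0, "fingers": 10}

```text
t: 12.3
tool_pos: [0.5108, -0.3071, 0.1788]
tool_rot: [0.894, 0.448, 0.0, 0.0]
contact_force: [0.2, -0.5, 3.3]
width: 0.0199
grasp_force: 31.7
```

Nose on the floor (3 N, same height as at pick). Release slowly.

Call:
carry_out:
  motion:
    - {"tx": 0, "ty": 0, "tz": 0, "spin": 0, "fingers": 24}
    - {"tx": 0, "ty": 0, "tz": 0, "spin": 0, "fingers": 30}
    - {"tx": 0, "ty": 0, "tz": 0, "spin": 0, "fingers": 45}
    - {"tx": 0, "ty": 0, "tz": 0, "spin": 0, "fingers": 65}
    - {"tx": 0, "ty": 0, "tz": 0, "spin": 0, "fingers": 85}
    - {"tx": 0, "ty": 0, "tz": 0, "spin": 0, "fingers": 85}
    - {"tx": 0, "ty": 0, "tz": 0, "spin": 0, "fingers": 85}
    - {"tx": 0, "ty": 0, "tz": 0, "spin": 0, "fingers": 85}

```text
t: 13.1
tool_pos: [0.5106, -0.3069, 0.1784]
tool_rot: [0.894, 0.448, 0.0, -0.0]
contact_force: [-0.7, -0.3, -0.2]
width: 0.0849
grasp_force: 0.0
```

Call:
carry_out:
  motion:
    - {"tx": 0, "ty": 0, "tz": -20, "spin": 0, "fingers": 85}
    - {"tx": 0, "ty": 0, "tz": -35, "spin": 0, "fingers": 85}
    - {"tx": 0, "ty": 0, "tz": -40, "spin": 0, "fingers": 85}
    - {"tx": 0, "ty": 0, "tz": -40, "spin": 0, "fingers": 85}
    - {"tx": 0, "ty": 0, "tz": -25, "spin": 0, "fingers": 85}
    - {"tx": 0, "ty": 0, "tz": 0, "spin": 0, "fingers": 85}

```text
t: 13.7
tool_pos: [0.5114, -0.3074, 0.3421]
tool_rot: [0.894, 0.448, 0.001, 0.002]
contact_force: [0.9, -1.1, 0.2]
width: 0.0852
grasp_force: 0.0
```

Run:
```python
from h import *
st=env.state(); im=env.grab_frame("wrist"); W=cam("wrist",st); cv2.imwrite("pics/w3.png",im)
print(st["t"],st["tool_pos"],st["joint_pos"].round(2))
print([(x["confidence"],x["point"],at_z(x["point"],.006,W).round(4)) for x in env.pinpoint("thermometer","wrist")[:2]])
m=env.outline_of("thermometer","wrist")
if m: y,x=np.nonzero(m[0]["pixels"]); print(x.min(),x.max(),y.min(),y.max())
S=cam("top"); env.grab_frame("top")
for n,z in(("knob",.15),("pot_mouth",.098),("carousel",0)):print(n,[(x["confidence"],at_z(x["point"],z,S).round(4)) for x in env.pinpoint(n,"top")[:1]])
c=np.array([.596,-.029,st["tool_pos"][2]]); Rm=R.from_quat(st["tool_rot"]).as_matrix(); print(Rm.T@(c-st["tool_pos"]))
```

```text
13.7 [ 0.51144119 -0.30737765  0.34213306] [-0.54  0.42  0.35  1.49 -0.    1.67]
[(0.67, [276.3, 182.5], array([ 0.509 , -0.3081,  0.006 ]))]
267 288 175 228
knob [(0.76, array([ 0.592 , -0.0311,  0.15  ]))]
pot_mouth []
carousel [(0.92, array([ 0.5998, -0.0254,  0.    ]))]
[ 0.27370352 -0.09864344 -0.00040681]
```

View pics/w3.png

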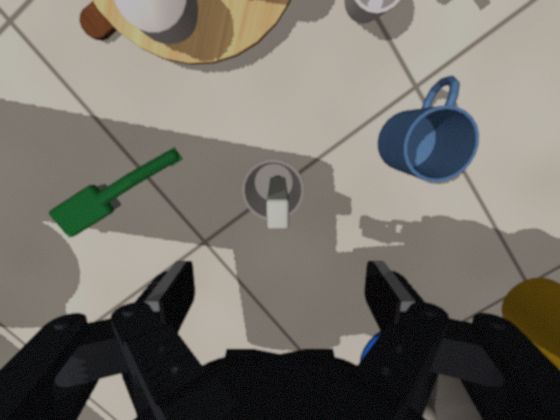

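The thermometer stands upright in its cup (top at (277,213), cup (272,188)). Now over the knob.

Call:
carry_out:
  motion:
    - {"tx": 25, "ty": -9, "tz": 0, "spin": 0, "fingers": 85}
    - {"tx": 40, "ty": -15, "tz": 0, "spin": 0, "fingers": 85}
    - {"tx": 40, "ty": -15, "tz": 0, "spin": 0, "fingers": 85}
    - {"tx": 40, "ty": -15, "tz": 0, "spin": 0, "fingers": 85}
    - {"tx": 40, "ty": -15, "tz": 0, "spin": 0, "fingers": 85}
    - {"tx": 40, "ty": -15, "tz": 0, "spin": 0, "fingers": 85}
    - {"tx": 30, "ty": -10, "tz": 0, "spin": 0, "fingers": 85}
    - {"tx": 19, "ty": -5, "tz": 0, "spin": 0, "fingers": 85}
    - {"tx": 0, "ty": 0, "tz": 0, "spin": -8.5, "fingers": 85}
    - {"tx": 0, "ty": 0, "tz": 0, "spin": -8.5, "fingers": 85}
    - {"tx": 0, "ty": 0, "tz": 0, "spin": -8.5, "fingers": 85}
    - {"tx": 0, "ty": 0, "tz": 0, "spin": -8.5, "fingers": 85}

```text
t: 15.25
tool_pos: [0.5949, -0.028, 0.3378]
tool_rot: [0.722, 0.692, -0.0, -0.0]
contact_force: [0.6, -0.4, -0.2]
width: 0.0847
grasp_force: 0.0
```

Call:
carry_out:
  motion:
    - {"tx": 0, "ty": 0, "tz": 0, "spin": -8.5, "fingers": 85}
    - {"tx": 0, "ty": 0, "tz": 0, "spin": -8.5, "fingers": 85}
    - {"tx": 0, "ty": 0, "tz": 0, "spin": -8.5, "fingers": 85}
    - {"tx": 0, "ty": 0, "tz": 0, "spin": -8.5, "fingers": 85}
    - {"tx": 0, "ty": 0, "tz": 0, "spin": -8.5, "fingers": 85}
    - {"tx": 0, "ty": 0, "tz": 0, "spin": -8.5, "fingers": 85}
    - {"tx": 0, "ty": 0, "tz": 0, "spin": -8.5, "fingers": 85}
    - {"tx": 0, "ty": 0, "tz": 0, "spin": -8.5, "fingers": 85}
    - {"tx": 0, "ty": 0, "tz": 0, "spin": -8.5, "fingers": 85}
    - {"tx": 0, "ty": 0, "tz": 0, "spin": -8.5, "fingers": 85}
    - {"tx": 0, "ty": 0, "tz": 0, "spin": -8.5, "fingers": 85}
    - {"tx": 0, "ty": 0, "tz": 0, "spin": -8.5, "fingers": 85}

```text
t: 16.45
tool_pos: [0.5949, -0.0281, 0.3378]
tool_rot: [-0.084, 0.996, 0.0, -0.0]
contact_force: [0.3, 0.1, 0.4]
width: 0.0849
grasp_force: 0.0
```

Call:
carry_out:
  motion:
    - {"tx": 0, "ty": 0, "tz": 0, "spin": -8.5, "fingers": 85}
    - {"tx": 0, "ty": 0, "tz": 0, "spin": -8.5, "fingers": 85}
    - {"tx": 0, "ty": 0, "tz": 0, "spin": -8.5, "fingers": 85}
    - {"tx": 0, "ty": 0, "tz": 0, "spin": -8.5, "fingers": 85}
    - {"tx": 0, "ty": 0, "tz": 0, "spin": -8.5, "fingers": 85}
    - {"tx": 0, "ty": 0, "tz": 0, "spin": -8.5, "fingers": 85}
    - {"tx": 0, "ty": 0, "tz": 0, "spin": -8.5, "fingers": 85}
    - {"tx": 0, "ty": 0, "tz": 0, "spin": -8.5, "fingers": 85}
    - {"tx": 0, "ty": 0, "tz": 0, "spin": -8.5, "fingers": 85}
    - {"tx": 0, "ty": 0, "tz": 0, "spin": -8.5, "fingers": 85}
    - {"tx": 0, "ty": 0, "tz": 0, "spin": -8.5, "fingers": 85}
    - {"tx": 0, "ty": 0, "tz": 0, "spin": -8.5, "fingers": 85}

```text
t: 17.65
tool_pos: [0.5949, -0.0281, 0.3378]
tool_rot: [0.827, -0.562, -0.0, 0.0]
contact_force: [0.8, 0.3, 0.1]
width: 0.0849
grasp_force: 0.0
```

Call:
carry_out:
  motion:
    - {"tx": 0, "ty": 0, "tz": 0, "spin": -8, "fingers": 85}
    - {"tx": 0, "ty": 0, "tz": 0, "spin": -8, "fingers": 85}
    - {"tx": 0, "ty": 0, "tz": 0, "spin": 0, "fingers": 85}
    - {"tx": 0, "ty": 0, "tz": 0, "spin": 0, "fingers": 85}

```text
t: 18.05
tool_pos: [0.595, -0.0281, 0.3381]
tool_rot: [0.895, -0.446, -0.0, 0.0]
contact_force: [0.3, 0.0, -0.4]
width: 0.085
grasp_force: 0.0
```

```bash
cat > k.py <<'E'
from h import *
import sys
st=env.state(); im=env.grab_frame("wrist"); W=cam("wrist",st); cv2.imwrite("pics/%s.png"%sys.argv[1],im)
Rm=R.from_quat(st["tool_rot"]).as_matrix()
print(st["t"],st["tool_pos"],st["joint_pos"].round(2),"yaw",np.degrees(np.arctan2(Rm[1,0],Rm[0,0])))
for n,z in(("knob",.15),("pot_mouth",.098),("carousel",0)):print(n,[(x["confidence"],x["point"],at_z(x["point"],z,W).round(4)) for x in env.pinpoint(n,"wrist")[:1]])
m=env.outline_of("knob","wrist")
if m:
    k=m[0]["pixels"].astype(np.uint8); print("knob rect",cv2.minAreaRect(cv2.findNonZero(k)))
E
python3 k.py w4
```

```text
18.05 [ 0.5949768  -0.0280695   0.33805134] [-0.05  0.42  0.34  1.49  0.   -2.26] yaw -52.96576940957981
knob [(0.96, [277.0, 210.8], array([ 0.5968, -0.0233,  0.15  ]))]
pot_mouth [(0.94, [277.5, 114.4], array([ 0.6485, -0.0924,  0.098 ]))]
carousel [(0.86, [279.9, 179.1], array([ 0.5962, -0.0275,  0.    ]))]
knob rect ((278.0, 212.5), (59.0, 26.0), 90.0)
```

View pics/w4.png

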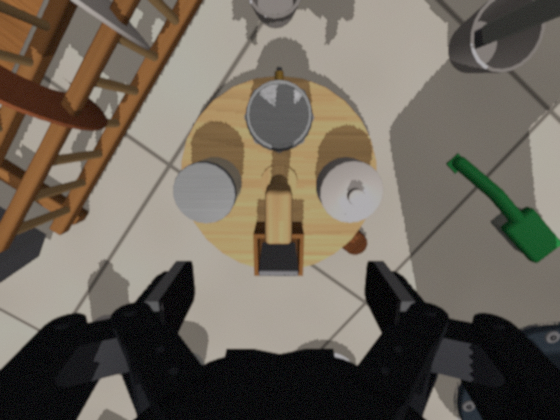

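The knob shows at (278,212), square to the fingers, pot at (278,114), tongue at (354,241).

Run:
```python
from h import *
W=cam("wrist"); c=np.array([.5963,-.0277,0])
for nm,p,z in(("tongue",(355,241),.01),("pot",(279,115),.098),("pot2",(277.5,114.4),.098)):
    q=at_z(p,z,W)-c; print(nm,q.round(3),np.hypot(*q[:2]),np.degrees(np.arctan2(q[1],q[0])))
T=cam("top");q=at_z((293.4,249),.01,T)-c; print(q.round(3),np.degrees(np.arctan2(q[1],q[0])))
```

```text
tongue [-0.142  0.005  0.01 ] 0.14244489018485407 177.87321138695808
pot [ 0.051 -0.065  0.098] 0.08274928457577259 -51.8738611107916
pot2 [ 0.053 -0.065  0.098] 0.08336510788018339 -50.83713772473738
[-0.14   0.004  0.01 ] 178.50415305498726
```

Call:
carry_out:
  motion:
    - {"tx": 0, "ty": -1, "tz": 20, "spin": 0, "fingers": 85}
    - {"tx": 0, "ty": 0, "tz": 25, "spin": 0, "fingers": 85}
    - {"tx": 0, "ty": 0, "tz": 25, "spin": 0, "fingers": 85}
    - {"tx": 0, "ty": 0, "tz": 25, "spin": 0, "fingers": 85}
    - {"tx": 0, "ty": 0, "tz": 19, "spin": 0, "fingers": 70}
    - {"tx": 0, "ty": 0, "tz": 0, "spin": 0, "fingers": 50}
    - {"tx": 0, "ty": 0, "tz": 0, "spin": 0, "fingers": 35}
    - {"tx": 0, "ty": 0, "tz": 0, "spin": 0, "fingers": 15}
    - {"tx": 0, "ty": 0, "tz": 0, "spin": 0, "fingers": 10}
    - {"tx": 0, "ty": 0, "tz": 0, "spin": 0, "fingers": 10}
    - {"tx": 0, "ty": 0, "tz": 0, "spin": 0, "fingers": 10}
    - {"tx": 0, "ty": 0, "tz": 0, "spin": 0, "fingers": 10}

```text
t: 19.5
tool_pos: [0.596, -0.0278, 0.2259]
tool_rot: [0.896, -0.444, 0.001, 0.0]
contact_force: [-3.9, -3.5, 7.7]
width: 0.0217
grasp_force: 31.4
```

Knob gripped at tool yaw -52.7°; tongue at 178°: turn +129° about the tool axis.

Call:
carry_out:
  grip_force: 60
  motion:
    - {"tx": 0, "ty": 0, "tz": 0, "spin": 0, "fingers": 10}
    - {"tx": 0, "ty": 0, "tz": 0, "spin": 2, "fingers": 10}
    - {"tx": 0, "ty": 0, "tz": 0, "spin": 4, "fingers": 10}
    - {"tx": 0, "ty": 0, "tz": 0, "spin": 6, "fingers": 10}
    - {"tx": 0, "ty": 0, "tz": 0, "spin": 6, "fingers": 10}
    - {"tx": 0, "ty": 0, "tz": 0, "spin": 6, "fingers": 10}
    - {"tx": 0, "ty": 0, "tz": 0, "spin": 6, "fingers": 10}
    - {"tx": 0, "ty": 0, "tz": 0, "spin": 6, "fingers": 10}
    - {"tx": 0, "ty": 0, "tz": 0, "spin": 6, "fingers": 10}
    - {"tx": 0, "ty": 0, "tz": 0, "spin": 6, "fingers": 10}
    - {"tx": 0, "ty": 0, "tz": 0, "spin": 6, "fingers": 10}
    - {"tx": 0, "ty": 0, "tz": 0, "spin": 6, "fingers": 10}

```text
t: 20.7
tool_pos: [0.5963, -0.0278, 0.226]
tool_rot: [-0.552, 0.834, -0.001, 0.001]
contact_force: [-1.2, -2.5, 6.4]
width: 0.0214
grasp_force: 58.7
```

Call:
carry_out:
  motion:
    - {"tx": 0, "ty": 0, "tz": 0, "spin": 6, "fingers": 10}
    - {"tx": 0, "ty": 0, "tz": 0, "spin": 6, "fingers": 10}
    - {"tx": 0, "ty": 0, "tz": 0, "spin": 6, "fingers": 10}
    - {"tx": 0, "ty": 0, "tz": 0, "spin": 6, "fingers": 10}
    - {"tx": 0, "ty": 0, "tz": 0, "spin": 6, "fingers": 10}
    - {"tx": 0, "ty": 0, "tz": 0, "spin": 6, "fingers": 10}
    - {"tx": 0, "ty": 0, "tz": 0, "spin": 6, "fingers": 10}
    - {"tx": 0, "ty": 0, "tz": 0, "spin": 6, "fingers": 10}
    - {"tx": 0, "ty": 0, "tz": 0, "spin": 6, "fingers": 10}
    - {"tx": 0, "ty": 0, "tz": 0, "spin": 6, "fingers": 10}
    - {"tx": 0, "ty": 0, "tz": 0, "spin": 4, "fingers": 10}
    - {"tx": 0, "ty": 0, "tz": 0, "spin": 4, "fingers": 10}

```text
t: 21.9
tool_pos: [0.5965, -0.028, 0.226]
tool_rot: [0.008, 1.0, -0.001, 0.001]
contact_force: [0.5, -4.5, 4.8]
width: 0.021
grasp_force: 58.7
```

Call:
carry_out:
  motion:
    - {"tx": 0, "ty": 0, "tz": 0, "spin": 1, "fingers": 10}
    - {"tx": 0, "ty": 0, "tz": 0, "spin": 0, "fingers": 10}
    - {"tx": 0, "ty": 0, "tz": 0, "spin": 0, "fingers": 10}
    - {"tx": 0, "ty": 0, "tz": 0, "spin": 0, "fingers": 10}
    - {"tx": 0, "ty": 0, "tz": 0, "spin": 0, "fingers": 10}

```text
t: 22.4
tool_pos: [0.5965, -0.0281, 0.226]
tool_rot: [0.015, 1.0, -0.001, 0.001]
contact_force: [-0.2, -5.2, 5.4]
width: 0.0213
grasp_force: 58.8
```

```bash
python3 k.py w5
python3 - <<'E'
from h import *
s=env.grab_frame("side");S=cam("side"); print(env.state()["grasp_force"])
for n,z in(("pot_mouth",.098),("nose",.006),("cup",0)): print(n,[(x["confidence"],at_z(x["point"],z,S).round(4)) for x in env.pinpoint(n,"side")[:1]])
w=cv2.imread("pics/w5.png"); o=np.hstack([cv2.resize(w,None,fx=.7,fy=.7)[:294],cv2.resize(s[150:390,190:510],(392,294))]); cv2.imwrite("pics/c5.png",o)
E
```

```text
22.4 [ 0.59654048 -0.02808223  0.22596855] [-0.05  0.44  0.08  1.21 -0.   -0.02] yaw 178.23482102895898
knob [(0.76, [279.7, 264.5], array([ 0.6003, -0.0271,  0.15  ]))]
pot_mouth [(0.64, [277.9, 110.4], array([ 0.5173, -0.0256,  0.098 ]))]
carousel [(0.82, [277.3, 197.3], array([ 0.5984, -0.0294,  0.    ]))]
knob rect ((280.0, 280.5), (115.0, 52.0), 90.0)
58.767215609550476
pot_mouth [(0.79, array([ 0.5109, -0.0309,  0.098 ]))]
nose [(0.64, array([ 0.5974, -0.0254,  0.006 ]))]
cup [(0.83, array([ 0.5099, -0.3023,  0.    ]))]
```

View pics/c5.png

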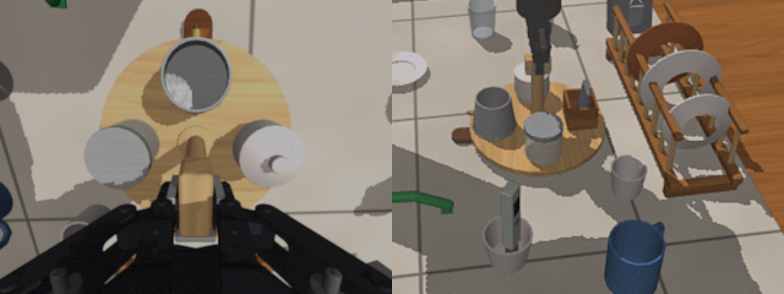

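The pot (197,73) lines up with the tongue (198,22), the knob is gripped, and the thermometer stands in its cup.

```bash
python3 -c "
from bench import env
print(env.job_done())"
```

```text
the job is handed in; nothing more can be done
None
```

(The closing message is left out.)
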